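Load prints for annealing and tidy the finishing bench

TASK

Slide the empty annealing pan by its handle from the red outline squarely into the white one, then pick up the print tray by its carrying bar and tip it over the pan so that all the printed parts slide into it, and put the tray back flat in the middle of its mat. Once all parts are in, slide the pan back until it stands squarely inside the red outline; keep it flat on the plate and never lift it. Stand every deburring tool in the green pot, tip down, at any time, and leave the other things on the bench alone.

Things in the scene. Friction and masses are not known exactly. Their poses are not given: they have to be found in the camera images.
- zone_load: Loading zone: white rectangular outline painted on the annealing plate, inner size 184 x 164 mm (x, y). Origin: its centre, on the plate's top (z = 12 mm). The plate is fixed to the bench, flat, dark-topped, 226 x 426 x 12 mm; the two zones lie side by side along its y axis, and a small black control box, 30 mm high, is on its far (+x) edge.
- zone_heat: Heating zone: red rectangular outline painted on the plate, same size as the white one, centre about 206 mm from it. Origin: its centre, on the plate's top. Its x axis is parallel to the white zone's.
- pan: Open aluminium annealing pan, 180 x 160 x 55 mm (x, y, z), walls and floor 5 mm, 0.4 to 0.8 kg, loose, standing empty on the plate, at the start in the red outline. Origin: centre of its underside. A black bar handle sticks out of its -x side.
- pan_handle (a point): Point on the pan's handle to grip: middle of its height, 125 mm to -x of the pan's centre and 41 mm above its underside. The handle is a bar along the pan's x, 16 mm wide (y), 22 mm high (z 30 to 52 mm), reaching from 90 to 151 mm from the pan's centre.
- mat: Black rubber mat where the print tray rests, fixed, 200 x 145 x 3 mm. Origin: centre of its underside.
- tray: Print tray, about 0.3 kg, loose: slick steel floor 176 x 128 mm (x, y), 4 mm thick, with blue walls up to 24 mm at both sides (+-y) and at the +x end; the -x end, which faces the robot, is open, and parts slide off there once the tray is tipped by some 20 degrees (surely by 40). An orange carrying bar spans it. Origin: centre of its underside, x away from the open end.
- tray_grip (a point): Middle of the tray's carrying bar, over the tray's centre, 82 mm above its underside. The bar runs along the tray's y, 128 mm long, 16 mm wide (x) and 24 mm high (z 70 to 94 mm), carried by an upright 24 mm wide and 4 mm thick at each side wall; the parts pass below it.
- tray_lip (a point): Middle of the edge of the tray's open end, on the floor's top: x = -88, z = 4 mm in the tray's frame.
- pot: Tool pot, green, square and open on top, fixed: 70 x 70 x 90 mm, walls and floor 4 mm. Origin: centre of its underside.
- pot_in (a point): Centre of the tool pot's inner floor, 4 mm above the bench.
- part1: White printed knob: a disc 30 mm across and 14 mm high with an 18 mm boss on top, 22 mm high in all; 18 g, loose, at the start on the tray (or absent). Origin: centre of its underside.
- part2: Orange printed knob: a disc 30 mm across and 14 mm high with an 18 mm boss on top, 22 mm high in all; 18 g, loose, at the start on the tray (or absent). Origin: centre of its underside.
- part3: Orange printed L bracket: foot 32 x 24 x 6 mm and at its +x end an upright 6 mm thick, 24 mm high; 24 mm wide along y; 18 g, loose, at the start on the tray (or absent). Origin: centre of its underside.
- part4: White printed L bracket: foot 32 x 24 x 6 mm and at its +x end an upright 6 mm thick, 24 mm high; 24 mm wide along y; 18 g, loose, at the start on the tray (or absent). Origin: centre of its underside.
- part5: White printed block 30 x 26 x 18 mm (x, y, z); 18 g, loose, at the start on the tray (or absent). Origin: centre of its underside.
- part6: Orange printed block 30 x 26 x 18 mm (x, y, z); 18 g, loose, at the start on the tray (or absent). Origin: centre of its underside.
- tool_red: Deburring tool with a red handle, 150 mm long, 45 g, lying on the bench (or absent), tip pointing away from the right edge of the bench (roughly +y). x axis: along the tool to its tip. Origin: on its axis, midway along; the handle, 18 x 18 mm square, runs from x = -75 to +35 mm, the steel tip, 8 mm thick, from +35 to +75 mm.
- tool_blue: Deburring tool with a blue handle, 150 mm long, 45 g, lying on the bench (or absent), tip pointing away from the right edge of the bench (roughly +y). x axis: along the tool to its tip. Origin: on its axis, midway along; the handle, 18 x 18 mm square, runs from x = -75 to +35 mm, the steel tip, 8 mm thick, from +35 to +75 mm.
- tool_yellow: Deburring tool with a yellow handle, 150 mm long, 45 g, lying on the bench (or absent), tip pointing away from the right edge of the bench (roughly +y). x axis: along the tool to its tip. Origin: on its axis, midway along; the handle, 18 x 18 mm square, runs from x = -75 to +35 mm, the steel tip, 8 mm thick, from +35 to +75 mm.
- gluestick: Glue stick, 28 mm thick, 90 mm high; origin: centre of its underside. Not part of the job.
- jar: Jar 64 mm wide, 75 mm high; origin: centre of its underside. Not part of the job.
- nozzlebox: Grey box 60 x 40 x 24 mm; origin: centre of its underside. Not part of the job.
- scraper: Spatula-like scraper, 200 mm long, lying near the far edge. Not part of the job.
- alcohol: Bottle 68 mm wide, 170 mm high; origin: centre of its underside. Not part of the job.
Mind the look-alikes: they are no part of the job. What is shaped like the tool_yellow but black or purple is not meant.

How it is judged (in metres and radians):
On the way, in this order (a step that is already met when the one before it is completed fails the run):
1. the pan stands in the white outline (horizontal distance between pan and zone_load below 0.02 m and angle between the x axis of pan and the x axis of zone_load, either way round below 0.2 rad), for 0.2 s.
2. the tray is tipped with its open end over the pan, the pan standing in the white outline (all of step 1 and angle between tray's own z axis and vertical above 0.3 rad and horizontal distance between tray_lip and pan below 0.11 m), for 0.05 s.
3. all the printed parts lie in the pan, which still stands in the white outline (all of step 1 and x of part1 in the frame of pan between -0.085 and 0.085 m and y of part1 in the frame of pan between -0.075 and 0.075 m and z of part1 in the frame of pan between -0.005 and 0.055 m and x of part2 in the frame of pan between -0.085 and 0.085 m and y of part2 in the frame of pan between -0.075 and 0.075 m and z of part2 in the frame of pan between -0.005 and 0.055 m and x of part3 in the frame of pan between -0.085 and 0.085 m and y of part3 in the frame of pan between -0.075 and 0.075 m and z of part3 in the frame of pan between -0.005 and 0.055 m and x of part4 in the frame of pan between -0.085 and 0.085 m and y of part4 in the frame of pan between -0.075 and 0.075 m and z of part4 in the frame of pan between -0.005 and 0.055 m and x of part5 in the frame of pan between -0.085 and 0.085 m and y of part5 in the frame of pan between -0.075 and 0.075 m and z of part5 in the frame of pan between -0.005 and 0.055 m and x of part6 in the frame of pan between -0.085 and 0.085 m and y of part6 in the frame of pan between -0.075 and 0.075 m and z of part6 in the frame of pan between -0.005 and 0.055 m), for 0.2 s.
4. the pan with all the parts stands in the red outline (x of part1 in the frame of pan between -0.085 and 0.085 m and y of part1 in the frame of pan between -0.075 and 0.075 m and z of part1 in the frame of pan between -0.005 and 0.055 m and x of part2 in the frame of pan between -0.085 and 0.085 m and y of part2 in the frame of pan between -0.075 and 0.075 m and z of part2 in the frame of pan between -0.005 and 0.055 m and x of part3 in the frame of pan between -0.085 and 0.085 m and y of part3 in the frame of pan between -0.075 and 0.075 m and z of part3 in the frame of pan between -0.005 and 0.055 m and x of part4 in the frame of pan between -0.085 and 0.085 m and y of part4 in the frame of pan between -0.075 and 0.075 m and z of part4 in the frame of pan between -0.005 and 0.055 m and x of part5 in the frame of pan between -0.085 and 0.085 m and y of part5 in the frame of pan between -0.075 and 0.075 m and z of part5 in the frame of pan between -0.005 and 0.055 m and x of part6 in the frame of pan between -0.085 and 0.085 m and y of part6 in the frame of pan between -0.075 and 0.075 m and z of part6 in the frame of pan between -0.005 and 0.055 m and horizontal distance between pan and zone_heat below 0.02 m and angle between the x axis of pan and the x axis of zone_heat, either way round below 0.2 rad), for 0.2 s.
At the end, for the whole second after the job is handed in: All the parts are in the pan; the pan stands at rest on the plate, its centre within 20 mm of the red outline's and square to it within 0.2 rad; the tray lies flat on its mat, centre within 40 mm of the mat's; every tool stands at rest in the pot, tip down, leaning less than 43 degrees (all of step 4 and horizontal distance between tray and mat below 0.04 m and angle between tray's own z axis and vertical below 0.08 rad and height (world z) of tray below 0.012 m and linear speed of each of tray, pan below 0.02 m/s and angle between each of tool_red, tool_blue, tool_yellow's own x axis and vertical above 2.39 rad and horizontal distance between each of tool_red, tool_blue, tool_yellow and pot_in below 0.05 m and height (world z) of each of tool_red, tool_blue, tool_yellow below 0.105 m and linear speed of each of tool_red, tool_blue, tool_yellow below 0.03 m/s); the robot touches nothing.
It fails at once if the pan is lifted off the plate by more than 10 mm or tipped (height (world z) of pan above 0.022 m or angle between pan's own z axis and vertical above 0.15 rad).
It fails at once if a thing that is not part of the job is moved by more than 30 mm (distance of any of gluestick, jar, nozzlebox, scraper, alcohol from where it was at the start of the episode above 0.03 m).
Of part1, part2, part3, part4, part5, part6 only 3 to 6 are there at a start; the rules pass over those that are not, and their reading is None.
Of tool_red, tool_blue, tool_yellow only 2 to 3 are there at a start; the rules pass over those that are not, and their reading is None.
At some moment in a run one of tool_red, tool_blue, tool_yellow may be knocked a few centimetres aside while the robot is not near it.
It also fails if it takes over 208 s, if anything falls off the work surface, if the arm or the gripper's body presses on something with over 40 N, if the wrist force passes 120 N, or if a joint passes its speed limit or range.

ROBOT

A 6-joint arm with a two-finger parallel gripper is mounted at the origin on the work surface. World frame = base frame: x ahead of the robot, y to its left, z up, the work surface at z = 0. Lengths are in m, angles in degrees, forces in N, time in s.
With the tool pointing down it reaches from about 0.35 to 0.875 m from the base axis. Payload 4.2 kg.
Tool frame: the origin (TCP) lies midway between the tips of the shut fingers; the grasp point (between the pads) lies 19 mm behind it; z points along the fingers, y is the line along which they close (so a half turn about z gives the same grasp; the last joint's range is limited). The gripper opens to 87 mm and grips with 3 to 60 N. Pads are 19 mm wide; open, the fingers measure 117 mm over their backs; the gripper's body (75 mm by 190 mm) begins 51 mm behind the grasp point.
Start: joints at [82.197, 22.042, 0.453, 0, -68.411, -14.817], TCP at [0.24, 0.577, 0.223] pointing down, gripper open.
Joint ranges: [-179.83, 179.83], [-69.29, 118.12], [-61.27, 80.66], [-181.25, 117.63], [-171.15, -9.14], [-177.46, 177.46]. Speed limits (degrees/s): [159.86, 159.86, 180, 180, 180, 180].

INTERFACE

Orientations are given as [roll, pitch, yaw] about the fixed x, y, z axes, in that order (R = Rz(yaw) Ry(pitch) Rx(roll)).
In Python, from workcell import env gives the robot as it stands. The module is installed in compiled form; this text tells all that it offers. Calls block until the motion is done:
- env.goto(position, orientation): joint-space move of the TCP to a pose.
- env.move_straight(position, rotation=None, rate=0.15, force_limit=None): straight line of the TCP; rotation=None keeps the orientation; rate is the mean speed in m/s. With force_limit (N) it stops when the force on the tool has changed by that much, and returns True; else False.
- env.set_joints(angles): joint-space move.
- env.gripper_to(opening, grasp_force=None): opening from 0.0 (shut) to 1.0 (fully open); grasp_force is the grip in N (None keeps the last); returns when the fingers have stopped.
- env.dwell(seconds).
- env.inverse_kinematics(position, orientation): joint angles nearest the present ones, or None.
- env.read_state(): the state.
- env.grab_frame(name): name is "scene" or "top" or "wrist"; returns a dict with "image" (400x640x3 uint8, blue, green, red), "fx", "fy", "cx", "cy" (pixels), "D" ([k1, k2, p1, p2, k3] as OpenCV has them; the pictures are not rectified), "position" and "orientation" of the camera in the world. Camera axes: x right, y up, looking along -z (the intrinsics and any distortion apply to the point x, -y, -z); pixel columns grow to the right and rows downward; lengths in m; the calibration is good to about 2 mm. A picture is of the moment at which its call begins. There is no depth.
A pose or a line that the arm cannot do raises env.Unreachable and nothing moves.
- env.close_job(): hands the job in; it is judged then, once.
Trained networks look in a picture, given as the dict that the camera call returned (one of the last four; its "shot" number tells which), for a name from the list of things; names that differ only in an ending like _2 or _b are one class to them, and where a whole thing is asked for, a point or a joint stands for the part that bears it (a point fixed in the world has none). Each returns a list of dicts, best first, with "score" (0 to 1); they miss things now and then, are a little off and sometimes report something else, mostly with a low value. They report only what shows in the picture. A call takes as long as a camera call. They do not tell look-alikes from the thing itself.
- env.search_frame(picture, thing): "xyz" ([x, y, z] in m, in world coordinates, good to about 4 mm: the middle of the surface that is visible of it).
- env.trace(picture, thing): "mask" (400x640 bool, what is visible of it).
The state is a dict: "clock": time; "joint_positions": joint angles; "qvel": joint speeds; "joint_torque": joint torques, N m; "position": TCP position; "tool_rot": TCP orientation; "force": force on the tool from outside, world axes, zero at the start; "wrist_torque": the same for the moment, N m; "opening": opening from 0.0 (shut) to 1.0 (fully open); "finger_force": force on a finger pad.
Only numpy, scipy, OpenCV 4.12 (cv2) and the standard library are available. Lean on these libraries where they do the work, as an engineer would, in place of code of your own. Each camera call takes 0.05 s, during which the arm holds its last target. There are 200 camera calls.

## Working session

There is one attempt and no reset: what is moved stays moved. The work goes in short steps, each a Python script; the robot and the scene stay as the last script left them, time stands still between calls to the robot, and variables do not carry over. Pictures are saved under pics/ and viewed, at most 14 in all, crops included, and the job is handed in when it is done.

```bash
mkdir -p pics
cat > h.py <<'E'
from workcell import env
import numpy as np, cv2
from scipy.spatial.transform import Rotation as R
def camR(f):
    o=np.array(f["orientation"],float)
    return R.from_euler('xyz',o,degrees=True).as_matrix() if o.size==3 else (o if o.shape==(3,3) else R.from_quat(o).as_matrix())
def K(f): return np.array([[f["fx"],0,f["cx"]],[0,f["fy"],f["cy"]],[0,0,1.]])
def ray(f,px):
    p=cv2.undistortPoints(np.array(px,float).reshape(-1,1,2),K(f),np.array(f["D"],float))[:,0]
    d=np.c_[p[:,0],-p[:,1],-np.ones(len(p))]@camR(f).T
    return np.array(f["position"]),d
def onz(f,px,z):
    o,d=ray(f,px); return o+d*((z-o[2])/d[:,2])[:,None]
def proj(f,P):
    q=(np.array(P,float).reshape(-1,3)-f["position"])@camR(f)
    q=q*[1,-1,-1]
    return cv2.projectPoints(q,np.zeros(3),np.zeros(3),K(f),np.array(f["D"],float))[0][:,0]
def save(f,n,crop=None,s=1):
    im=f["image"] if crop is None else f["image"][crop[1]:crop[3],crop[0]:crop[2]]
    cv2.imwrite("pics/"+n,cv2.resize(im,None,fx=s,fy=s,interpolation=cv2.INTER_CUBIC))
E
python3 - <<'E'
from h import *
for n in ("top","scene"):
    f=env.grab_frame(n); save(f,n+"0.png")
    print(n,f["position"],f["orientation"],f["fx"],f["D"])
    for t in ["zone_load","zone_heat","pan","pan_handle","mat","tray","tray_grip","tray_lip","pot","part1","part2","part3","part4","part5","part6","tool_red","tool_blue","tool_yellow","gluestick","jar","nozzlebox","scraper","alcohol"]:
        r=env.search_frame(f,t)
        print(t,[(np.round(x["xyz"],3).tolist(),round(x["score"],2)) for x in r[:4]], [tuple(proj(f,x["xyz"])[0].astype(int).tolist()) for x in r[:4]])
print(env.read_state())
E
```

```text
top [0.38479585 0.01321658 1.34975309] [  7.31286554  -1.2903818  -91.31395463] 380.17695702372083 [-0.02156764  0.          0.          0.          0.        ]
zone_load [([0.611, 0.123, 0.013], 0.9)] [(280, 182)]
zone_heat [([0.518, 0.252, 0.014], 0.74), ([0.504, -0.417, 0.017], 0.6)] [(243, 208), (432, 209)]
pan [([0.602, 0.342, 0.021], 0.93), ([0.612, 0.124, 0.01], 0.5), ([0.702, -0.272, 0.024], 0.45), ([0.557, -0.152, 0.025], 0.43)] [(217, 185), (279, 182), (390, 154), (358, 195)]
pan_handle [([0.596, 0.34, 0.017], 0.98)] [(218, 187)]
mat [([0.502, -0.195, 0.007], 0.69)] [(370, 211)]
tray [([0.494, -0.195, 0.004], 0.56), ([0.61, 0.127, 0.01], 0.29)] [(370, 213), (279, 182)]
tray_grip [([0.5, -0.194, 0.005], 0.92)] [(369, 211)]
tray_lip [([0.498, -0.193, 0.004], 0.81)] [(369, 212)]
pot [([0.695, -0.096, 0.033], 0.74)] [(341, 156)]
part1 [([0.553, -0.154, 0.027], 0.38)] [(358, 196)]
part2 [([0.553, -0.154, 0.027], 0.38)] [(358, 196)]
part3 [([0.553, -0.154, 0.027], 0.38)] [(358, 196)]
part4 [([0.553, -0.154, 0.027], 0.38)] [(358, 196)]
part5 [([0.553, -0.154, 0.027], 0.38)] [(358,
[... 2992 characters left out ...]
469, 160)]
{'clock': 2.4, 'joint_positions': array([ 8.21966176e+01,  2.20416329e+01,  4.52077946e-01,  1.48888523e-04,
       -6.84084924e+01, -1.48172269e+01]), 'qvel': array([ 0.073493  , -0.02499827,  0.0357253 ,  0.04976892, -0.0893961 ,
        0.09475086]), 'joint_torque': array([-2.01162647e-04, -3.90462470e+01,  1.87628835e+01,  4.22451988e+00,
        1.55431690e-02, -2.95543975e-05]), 'position': array([0.2403576 , 0.57692249, 0.2225472 ]), 'tool_rot': array([-1.79998077e+02,  3.65515743e-04, -2.26205545e+01]), 'force': array([ 0.02710785,  0.04012036, -0.61027915]), 'wrist_torque': array([-0.00305843, -0.02617171,  0.00811135]), 'finger_force': 0.0, 'opening': 0.9996496249162751}
```

Run:
```python
import cv2
a=cv2.imread("pics/top0.png")[100:330,120:520]
cv2.imwrite("pics/top0c.png",cv2.resize(a,None,fx=2,fy=2,interpolation=cv2.INTER_CUBIC))
b=cv2.imread("pics/scene0.png")[120:320,100:500]
cv2.imwrite("pics/scene0c.png",cv2.resize(b,None,fx=2,fy=2,interpolation=cv2.INTER_CUBIC))
```

```text
(no output)
```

View pics/top0c.png

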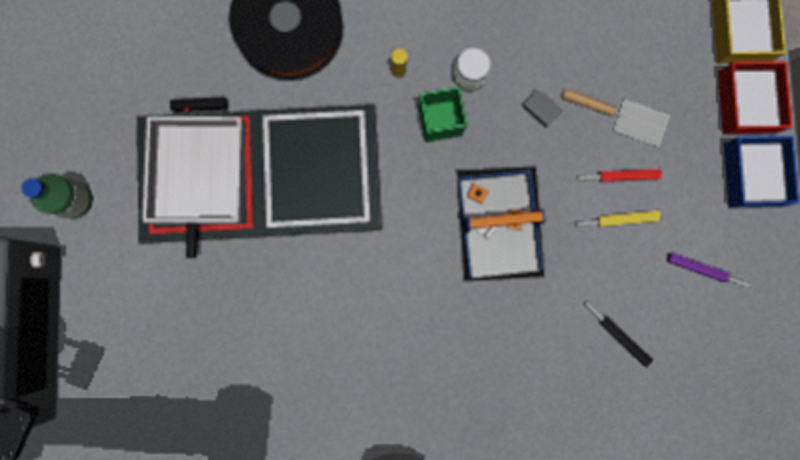

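View pics/scene0c.png

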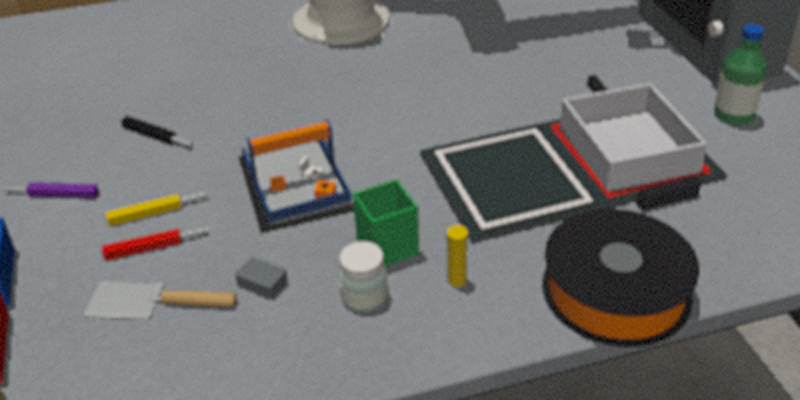

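```bash
cat > meas.py <<'E'
from h import *
def rect(f,mask,z):
    c=max(cv2.findContours(mask.astype(np.uint8),cv2.RETR_EXTERNAL,cv2.CHAIN_APPROX_NONE)[0],key=cv2.contourArea)
    p=onz(f,c[:,0].astype(float),z)[:,:2]
    (cx,cy),(w,h),a=cv2.minAreaRect((p*1000).astype(np.float32))
    a=(a+45)%90-45
    if not -45<=a<45: pass
    return np.round([cx,cy,w,h,a],1)
def roi(f,m,x0,y0,x1,y1):
    k=np.zeros(m.shape,bool); k[y0:y1,x0:x1]=1; return m&k
def masks(f):
    hsv=cv2.cvtColor(f["image"],cv2.COLOR_BGR2HSV).astype(int); return hsv[...,0],hsv[...,1],hsv[...,2]
def axis(f,m,z):
    v,u=np.nonzero(m); p=onz(f,np.c_[u,v].astype(float),z)[:,:2]; c=p.mean(0)
    w,V=np.linalg.eigh(np.cov((p-c).T)); d=V[:,1]; t=(p-c)@d
    return np.round([*c*1000,(t.max()-t.min())*1000,np.degrees(np.arctan2(d[1],d[0]))],1)
E
python3 - <<'E'
from meas import *
f=env.grab_frame("top"); H,S,V=masks(f)
print("white",rect(f,roi(f,(V>120)&(S<60),247,150,312,218),.012))
print("pan rim",rect(f,roi(f,(V>120)&(S<70),185,155,243,214),.067))
dark=(V<70)
print("plate",rect(f,roi(f,dark,185,148,315,225),.012))
print("handle",axis(f,roi(f,V<50,209,213,223,232),.064))
m=roi(f,(H>5)&(H<18)&(S>150)&(V>120),350,203,395,216); print("bar",m.sum(),axis(f,m,.094), rect(f,m,.094))
print("tray",rect(f,roi(f,V>0,0,0,1,1)|roi(f,dark|((H>100)&(H<125)&(S>90)),340,180,400,245),.01))
print("pot",rect(f,roi(f,(H>45)&(H<80)&(S>100),325,140,358,175),.09))
for n,lo,hi,y0,y1 in (("red",0,8,178,198),("yellow",22,35,198,218)):
    m=roi(f,((H>=lo)&(H<=hi)|((n=="red")&(H>172)))&(S>120)&(V>80),400,y0,460,y1); print(n,m.sum(),axis(f,m,.015),rect(f,m,.015))
for t in ("tool_red","tool_yellow","pan","tray","zone_load"):
    r=env.trace(f,t)[0:2]
    for x in r: print(t,x["score"],x["mask"].sum(),axis(f,x["mask"],.012))
save(f,"t1.png",(180,140,470,250),2.75)
E
```

```text
white [606.6 132.5 202.5 182.6   2. ]
pan rim [599.6 337.8 161.7 182.7  -1.2]
plate [606.2 235.5 270.4 426.8   1.8]
handle [478.1 336.6  50.8 177.4]
bar 173 [ 499.9 -193.9  115.9   94.5] [ 499.8 -191.2  114.1   23.4   -1.2]
tray [ 501.8 -192.5  196.5  145.1    2. ]
pot [682.8 -89.5  82.8  74.2   9.3]
red 148 [ 582.6 -431.3  109.    91.2] [ 582.9 -431.    17.9  109.     1.5]
yellow 147 [ 504.9 -423.   106.8   94.6] [ 505.2 -423.8   17.7  106.8    4.7]
tool_red 0.55 147 [ 582.9 -419.8  131.1   90.4]
tool_yellow 0.72 208 [ 297.9 -397.5  146.1 -135.8]
tool_yellow 0.69 217 [ 412.3 -553.3  150.2   68.5]
pan 0.59 2696 [ 601.6  344.4  251.3 -174.3]
pan 0.32 162 [ 583.2 -418.2  138.3   90.4]
tray 0.7 1777 [ 500.7 -192.2  182.9 -179.1]
zone_load 0.72 483 [700.1 -93.7  96.2 169.6]
zone_load 0.61 459 [ 596.8  117.   216.  -171.7]
```

View pics/t1.png

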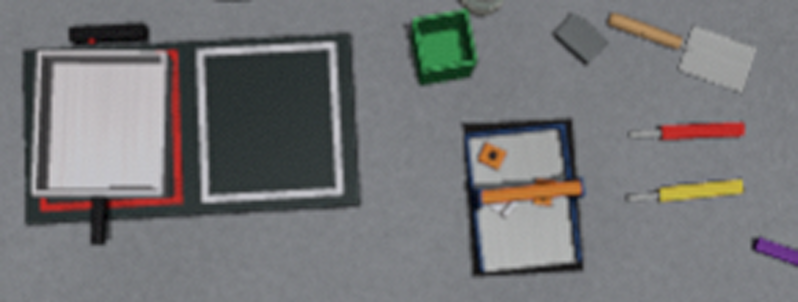

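The tools to pick are red (432,187) and yellow (432,209). The look-alikes are black (429,265) and purple (472,234), and blue is absent. In the close crop, the red and yellow handles match the description and their tips point toward +y. The pan handle is at about (215,222) in the full picture, and it could only be confused with the control box at (219,152). The tray bar is at (373,209). I'll start with the pan handle.

Run:
```python
from meas import *
env.goto([.47,.337,.2],[180,0,0])
f=env.grab_frame("wrist"); save(f,"w1.png")
print(f["position"],f["orientation"],env.read_state()["position"],env.read_state()["clock"])
for p in ([.6-.125,.3375,.064],[.6-.151,.3375,.064],[.51,.3375,.064]): print(proj(f,p))
```

```text
[0.540119   0.33834407 0.36098432] [-1.48892117e+01  2.22632350e-02 -8.99850848e+01] [0.46967361 0.33794265 0.20011485] 4.0083
[[320.36511315 190.41544615]]
[[320.33543452 217.84046864]]
[[320.40779183 151.50298398]]
```

View pics/w1.png

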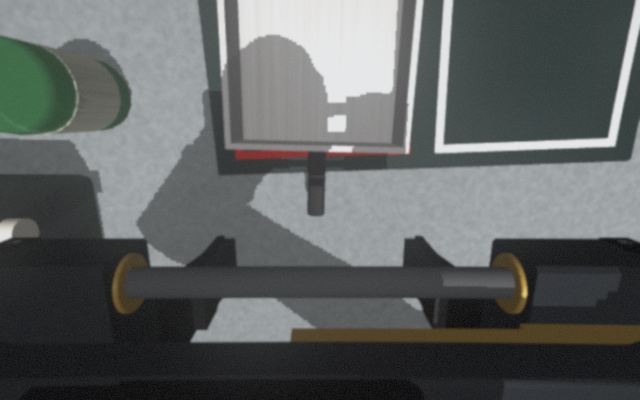

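The wrist picture shows the pan handle from (317,153) to (316,214), the pan's near rim corners at (222,150) and (408,153), and the white outline's near edge from (434,154) to (614,147). I'll refine from these, then slide the pan.

```bash
cat >> h.py <<'E'
def d2(a): return np.array([np.cos(np.radians(a)),np.sin(np.radians(a))])
def st(): 
    s=env.read_state(); print("t %.1f"%s["clock"],"pos",np.round(s["position"],4),"F",np.round(s["force"],1),"open %.3f ff %.1f"%(s["opening"],s["finger_force"]))
E
python3 - <<'E'
from meas import *
f=env.grab_frame("wrist")
print("rim",onz(f,[[222,150],[408,153]],.067)); h=onz(f,[[317,160],[316,214]],.064); print("h",h)
print("white",onz(f,[[434,154],[614,147]],.012))
yaw=-0.9
g=h[1,:2]+.026*d2(yaw); print("grip",g)
env.move_straight([*g,.12],[180,0,yaw]); 
env.move_straight([*g,.034],rate=.1,force_limit=8); st()
env.gripper_to(0,50); st()
f=env.grab_frame("top"); H,S,V=masks(f); save(f,"t2.png",(180,140,320,240),5)
E
```

```text
rim [[0.51125902 0.42320917 0.067     ]
 [0.5088352  0.26156222 0.067     ]]
h [[0.50237068 0.34078037 0.064     ]
 [0.45254245 0.3417512  0.064     ]]
white [[0.50195065 0.22031744 0.012     ]
 [0.50837021 0.04047262 0.012     ]]
grip [0.47853924 0.34134281]
t 5.8 pos [0.479  0.3418 0.0347] F [0.3 0.6 0.2] open 1.004 ff 0.0
t 6.9 pos [0.4785 0.3412 0.034 ] F [ 0.4 -1.1 -0.2] open 0.179 ff 50.0
```

Run:
```python
from meas import *
t=np.array([.606,.133])-.1215*d2(2.1)
env.move_straight([*t,.034],[180,0,2.1],rate=.06); st()
f=env.grab_frame("top"); H,S,V=masks(f)
print("pan rim",rect(f,roi(f,(V>120)&(S<70),240,150,312,218),.067))
save(f,"t3.png",(180,140,380,260),4)
```

```text
t 10.7 pos [0.4846 0.1286 0.034 ] F [-0.1  2.1 -3.5] open 0.177 ff 50.3
pan rim [613.7 128.6 169.8 175.9   2. ]
```

View pics/t3.png

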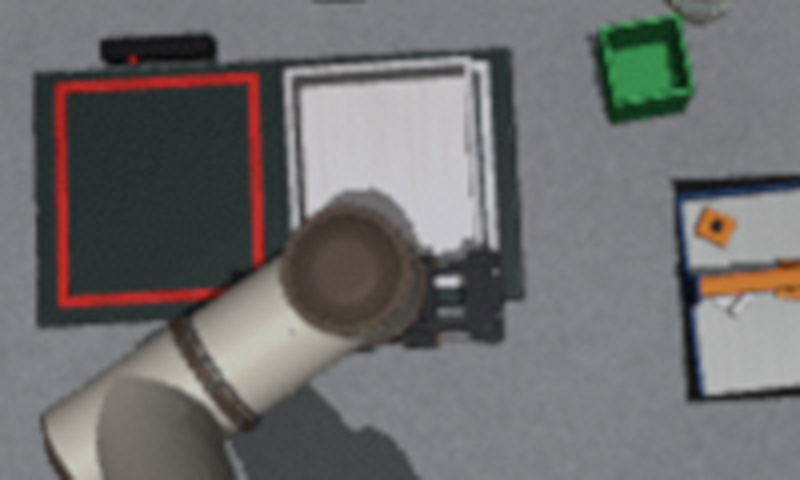

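The pan now stands in the white outline and the red outline at (160,190) is fully visible. I'll release, move over the tray and measure with a clear view.

Run:
```python
from meas import *
env.gripper_to(.6); 
p=env.read_state()["position"]; env.move_straight([p[0],p[1],.2])
env.goto([.42,-.194,.25],[180,0,90])
f=env.grab_frame("top"); H,S,V=masks(f)
print("pan+white",rect(f,roi(f,(V>120)&(S<70),240,150,312,218),.067))
m=((H<8)|(H>172))&(S>120)&(V>80)
print("red",rect(f,roi(f,m,180,150,250,225),.012))
save(f,"t4.png",(235,145,325,225),7)
f=env.grab_frame("wrist"); save(f,"w2.png"); st()
print(proj(f,[[.5,-.13,.094],[.5,-.258,.094],[.5,-.194,.094]]))
```

```text
pan+white [599.6 127.4 197.  176.3   2.7]
red [600.  338.5 204.8 184.3   2.2]
t 16.4 pos [ 0.42   -0.1939  0.2499] F [ 0.1 -0.3  0.4] open 0.602 ff 0.0
[[406.32759751 123.50708151]
 [397.78978014 253.17740053]
 [401.76442333 191.69510353]]
```

View pics/t4.png

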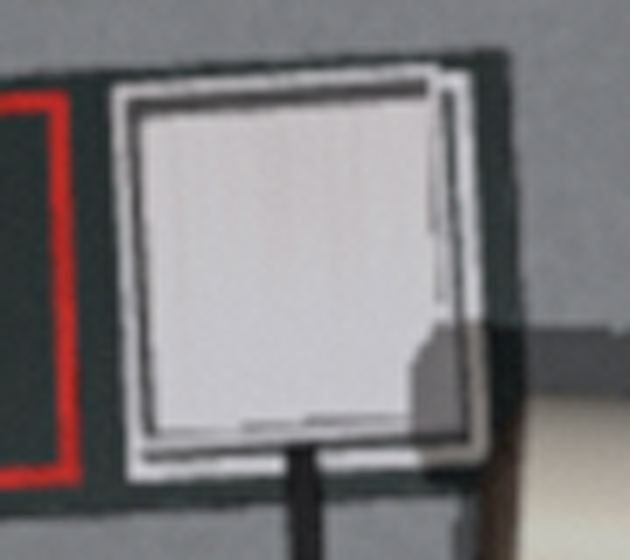

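View pics/w2.png

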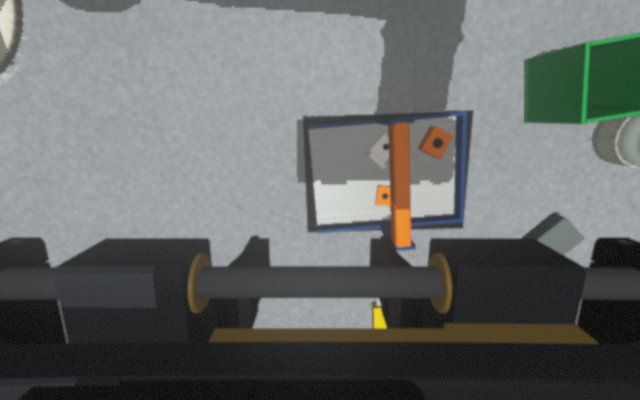

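The pan rim corners in the top crop are (113,88), (440,65), (470,440) and (145,450), so it lies well inside the white outline. The wrist picture shows the tray bar from (400,123) to (402,246), with parts at (435,140), (383,152) and (385,195).

Run:
```python
from meas import *
f=env.grab_frame("top")
c=np.array([[113,88],[440,65],[470,440],[145,450]])/7+[235,145]
P=onz(f,c,.067)[:,:2]; print("pan",P.round(4),P.mean(0), "yaw from -x edge",np.degrees(np.arctan2(-(P[3]-P[2])[0],(P[3]-P[2])[1])),"side",np.degrees(np.arctan2(*(P[0]-P[3])[::-1])))
f=env.grab_frame("wrist"); H,S,V=masks(f)
m=roi(f,(H>2)&(H<18)&(S>140)&(V>60),391,115,412,250); v,u=np.nonzero(m); print(m.sum(),u.min(),u.max(),v.min(),v.max())
print("bar",axis(f,m,.094),rect(f,m,.094))
```

```text
pan [[0.6901 0.2174]
 [0.6988 0.0568]
 [0.5129 0.0451]
 [0.5113 0.2019]] [0.60325588 0.13030841] yaw from -x edge 0.5938307402183212 side 4.958515411518158
2006 391 411 123 246
bar [ 498.7 -188.9  120.6   94.4] [ 498.  -190.2   18.4  120.5    5.5]
```

```bash
cat >> h.py <<'E'
def tip(lip,th,psi):
    Rt=R.from_euler('z',psi,degrees=True)*R.from_euler('y',-th,degrees=True)
    p=np.array(lip)-Rt.apply([-.088,0,.004])+Rt.apply([0,0,.063])
    T=Rt*R.from_euler('z',90,degrees=True)*R.from_euler('x',180,degrees=True)
    return p, T.as_euler('xyz',degrees=True)
E
python3 - <<'E'
from meas import *
c=np.array([.603,.130])
for th,z in ((0,.13),(15,.1),(30,.085),(45,.075),(55,.075)):
    p,o=tip([*(c+.015*d2(2.5)),z],th,2.5); q=env.inverse_kinematics(p,o); print(th,p.round(3),o.round(1),None if q is None else np.round(q))
env.move_straight([.4985,-.191,.2],[180,0,94])
env.move_straight([.4985,-.191,.066],rate=.1,force_limit=8); st()
env.gripper_to(0,55); st()
env.move_straight([.4985,-.191,.27],rate=.1); st()
f=env.grab_frame("scene"); save(f,"s2.png",(200,80,440,260),3.3)
E
```

```text
0 [0.706 0.134 0.189] [180.    0.   92.5] [ 24.  32.  13.   0. -70. 159.]
15 [0.688 0.134 0.18 ] [165.    0.   92.5] [ 27.  24.  -8.   9. -45. 150.]
30 [0.665 0.133 0.18 ] [150.    0.   92.5] [ 26.  17. -35.  48. -15. 113.]
45 [0.638 0.132 0.179] [135.    0.   92.5] None
55 [0.62  0.131 0.181] [125.    0.   92.5] [  -4.   13.  -35. -156.  -14.  -19.]
t 18.7 pos [ 0.499  -0.1911  0.0666] F [-0.  -0.2  0.3] open 0.604 ff 0.0
t 19.4 pos [ 0.4988 -0.191   0.0661] F [ 0.8  0.2 -0.3] open 0.178 ff 55.0
t 21.6 pos [ 0.4983 -0.1909  0.2694] F [ 0.2  0.  -3.5] open 0.180 ff 55.0
```

View pics/s2.png

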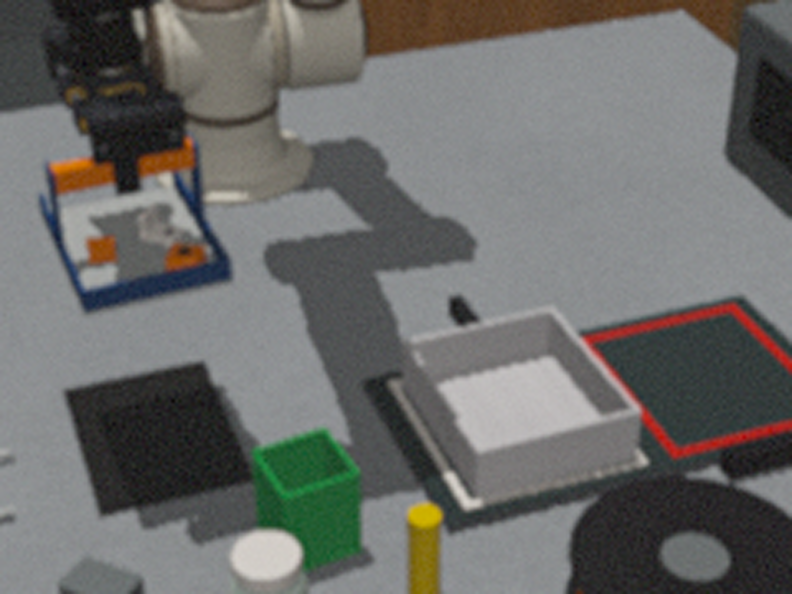

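The tray is held level with an orange part, an orange knob and white parts still on it. Straight-ahead tipping runs into the wrist limit, so I'll search for a tipping heading the arm can follow smoothly.

Run:
```python
from meas import *
c=np.array([.603,.130])
for psi in range(-120,121,15):
    Q=[]
    for th,z in ((0,.15),(15,.1),(30,.085),(40,.08),(50,.078)):
        p,o=tip([*(c+.01*d2(psi)),z],th,psi); q=env.inverse_kinematics(p,o); Q.append(q)
    if all(q is not None for q in Q):
        print(psi,"maxstep",np.abs(np.diff(Q,axis=0)).max().round(), [int(q[4]) for q in Q],np.round(Q[0]),np.round(Q[-1]))
    else: print(psi,[q is not None for q in Q])
```

```text
-120 maxstep 13.0 [-63, -70, -83, -93, -102] [ 21.  16. -11.   0. -63.  39.] [  35.   43.    8.   19. -102.   21.]
-105 maxstep 13.0 [-64, -67, -77, -84, -92] [ 20.  18.  -7.   0. -64.  55.] [ 38.  39.  -1.  27. -93.  27.]
-90 maxstep 16.0 [-65, -63, -69, -75, -82] [ 18.  21.  -4.   0. -66.  72.] [ 40.  35. -12.  36. -83.  32.]
-75 maxstep 18.0 [-66, -59, -61, -66, -72] [ 18.  23.  -0.   0. -67.  87.] [ 41.  31. -22.  46. -72.  35.]
-60 maxstep 23.0 [-68, -55, -52, -55, -61] [ 18.  25.   4.   0. -68. 102.] [ 40.  26. -33.  59. -62.  36.]
-45 maxstep 29.0 [-69, -51, -43, -44, -50] [ 19.  27.   7.   0. -70. 116.] [ 36.  21. -42.  77. -51.  35.]
-30 maxstep 35.0 [-70, -48, -33, -32, -40] [ 20.  29.  10.   0. -71. 130.] [ 26.  17. -49. 102. -40.  32.]
-15 [True, True, True, True, False]
0 [True, True, True, False, False]
15 [True, True, True, False, False]
30 [False, True, True, True, True]
45 maxstep 27.0 [-71, -49, -34, -29, -32] [  30.   30.   12.    0.  -71. -165.] [  7.  15. -14. -60. -33. -98.]
60 maxstep 19.0 [-70, -52, -44, -44, -48] [  32.   29.    9.    0.  -70. -152.] [  3.  19.  -9. -59. -48. -87.]
75 maxstep 19.0 [-69, -56, -54, -56, -62] [  34.   27.    6.   -0.  -69. -139.] [  1.  23.  -2. -56. -62. -79.]
90 maxstep 17.0 [-67, -61, -63, -68, -74] [  35.   24.    2.   -0.  -68. -125.] [  1.  28.   5. -53. -75. -73.]
105 maxstep 16.0 [-66, -65, -72, -78, -86] [  36.   22.   -2.    0.  -66. -111.] [  3.  32.  12. -49. -86. -67.]
120 maxstep 16.0 [-65, -69, -79, -88, -96] [ 37.  20.  -5.   0. -65. -97.] [  5.  36.  19. -44. -97. -60.]
```

Run:
```python
from meas import *
c=np.array([.603,.130]); psi=-88; L=c+.02*d2(psi)
def go(th,z,rate): 
    p,o=tip([*L,z],th,psi); env.move_straight(p,o,rate=rate)
go(0,.2,.13); st()
f=env.grab_frame("scene"); save(f,"s3.png",(200,80,440,260),3.3)
go(0,.14,.1); go(12,.09,.06)
for th,z in ((17,.08),(22,.073),(27,.07),(32,.068),(37,.066),(42,.065)): go(th,z,.03)
env.dwell(.5); go(48,.065,.04); st(); env.dwell(.5)
f=env.grab_frame("scene"); save(f,"s4.png",(200,80,440,260),3.3); st()
```

```text
Traceback (most recent call last):
workcell.Unreachable: the arm cannot follow that straight line within its joint ranges
```

Run:
```python
from meas import *
print(np.round(env.read_state()["joint_positions"],1))
c=np.array([.603,.130])
for psi in (-88,88):
  L=c+.02*d2(psi)
  for th,z in ((0,.2),(15,.085),(48,.065)):
    p,o=tip([*L,z],th,psi); q=env.inverse_kinematics(p,o); print(psi,th,p.round(3),np.round(q,1))
```

```text
[  -3.5   11.3   -7.8   -0.   -70.9 -172.5]
-88 0 [0.607 0.022 0.259] [ 17.3  19.    1.2   0.  -72.2  74.7]
-88 15 [0.606 0.04  0.165] [ 25.7  24.1 -12.4  15.8 -60.7  57.7]
-88 48 [0.604 0.095 0.17 ] [ 39.2  34.  -14.9  37.2 -78.   32.4]
88 0 [0.607 0.238 0.259] [  35.6   23.5    8.    -0.   -74.4 -127.6]
88 15 [0.606 0.22  0.165] [ 2.750e+01  2.450e+01 -1.000e-01 -1.530e+01 -5.880e+01 -1.123e+02]
88 48 [0.604 0.165 0.17 ] [  3.5  27.2   3.  -51.9 -70.1 -74.8]
```

```bash
cat > tipit.py <<'E'
from meas import *
c=np.array([.603,.130]); psi=92; L=c+.02*d2(psi)
def go(th,z,rate): 
    p,o=tip([*L,z],th,psi); env.move_straight(p,o,rate=rate)
E
python3 - <<'E'
from tipit import *
go(0,.2,.13); st()
f=env.grab_frame("scene"); save(f,"s3.png",(200,80,440,260),3.3)
go(0,.14,.1); go(12,.09,.06)
for th,z in ((17,.08),(22,.073),(27,.07),(32,.068),(37,.066),(42,.065)): go(th,z,.03)
env.dwell(.5); go(48,.065,.04); st(); env.dwell(.5)
f=env.grab_frame("scene"); save(f,"s4.png",(200,80,440,260),3.3); st()
E
```

```text
t 25.2 pos [0.5992 0.2377 0.2591] F [ 0.2 -0.3 -4.1] open 0.180 ff 55.0
t 30.2 pos [0.6021 0.1645 0.1696] F [-0.2 -0.2 -2.1] open 0.178 ff 55.0
t 30.8 pos [0.6017 0.1652 0.17  ] F [-0.5  0.3 -2.6] open 0.179 ff 55.0
```

View pics/s4.png

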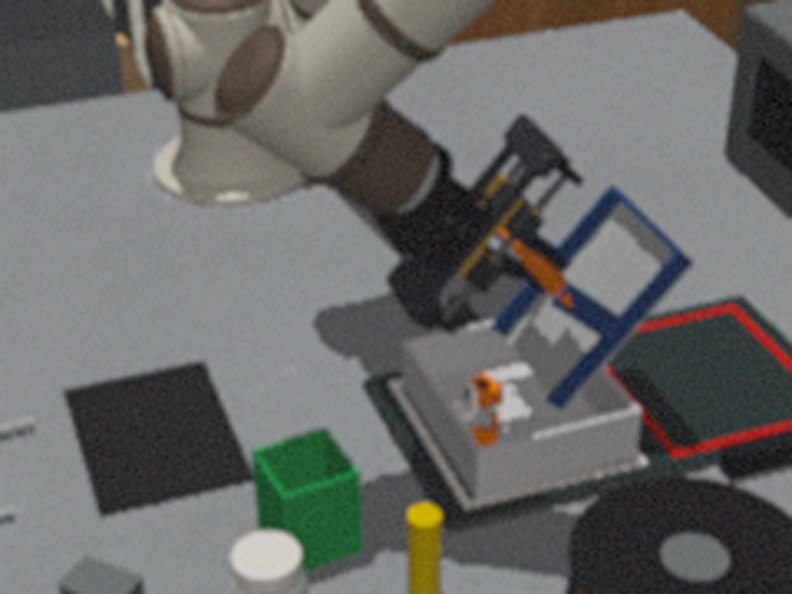

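The tray is empty and the parts lie in the pan at (490,400). I'll bring the tray back to the mat and check the pan from above.

Run:
```python
from tipit import *
go(42,.075,.06); go(48,.07,.1); go(42,.08,.06); go(20,.12,.08); go(0,.2,.1)
env.move_straight([.5,-.1915,.269],[180,0,94],rate=.13)
env.move_straight([.5,-.1915,.09],rate=.12)
print(env.move_straight([.5,-.1915,.0645],rate=.03,force_limit=6)); st()
env.gripper_to(.5); env.dwell(.2)
env.move_straight([.5,-.1915,.2],rate=.12)
env.goto([.4,-.2,.28],[180,0,94])
f=env.grab_frame("top"); save(f,"t5.png",(180,140,470,250),2.75); H,S,V=masks(f)
m=roi(f,(H>5)&(H<18)&(S>150)&(V>120),345,195,395,216); print("bar",m.sum(),axis(f,m,.094)); st()
```

```text
True
t 39.2 pos [ 0.4996 -0.1915  0.0661] F [-0.4  0.4  3.3] open 0.179 ff 55.0
bar 13 [ 499.5 -186.9   20.    87.8]
t 42.0 pos [ 0.3999 -0.1999  0.2793] F [-0.6  0.2 -0.9] open 0.498 ff 0.0
```

View pics/t5.png

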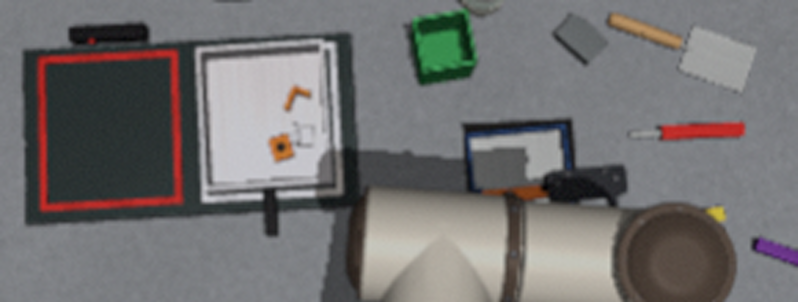

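The top picture shows the parts in the pan at (298,97), (303,133) and (280,147), and the tray on its mat. The yellow tool has shifted to about (715,213). Next I'll slide the pan back.

Run:
```python
from meas import *
g=np.array([.4840,.1286])
env.goto([*g,.16],[180,0,2.1])
print(env.move_straight([*g,.034],rate=.1,force_limit=8)); env.gripper_to(0,50); st()
p=env.read_state()["position"]
env.move_straight([p[0]-.003,p[1]+.2085,.034],[180,0,2.1],rate=.06); st()
env.gripper_to(.6); p=env.read_state()["position"]; env.move_straight([p[0],p[1],.2])
env.goto([.40,-.0,.3],[180,0,94])
f=env.grab_frame("top"); save(f,"t6.png",(180,140,470,250),2.75); H,S,V=masks(f)
print("pan rim",rect(f,roi(f,(V>120)&(S<70),185,150,243,214),.067))
m=roi(f,(H>5)&(H<18)&(S>150)&(V>120),345,195,395,216); print("bar",m.sum(),axis(f,m,.094))
for n,lo,hi,y0,y1 in (("red",0,8,178,198),("yellow",22,35,198,250)):
    m=roi(f,((H>=lo)&(H<=hi)|((n=="red")&(H>172)))&(S>120)&(V>80),400,y0,460,y1); print(n,m.sum(),axis(f,m,.015),rect(f,m,.015))
st()
```

```text
False
t 47.4 pos [0.484  0.1286 0.0341] F [-0.3 -0.6  1.2] open 0.181 ff 50.0
t 51.0 pos [0.48   0.3338 0.0341] F [ 0.6 -8.9  8. ] open 0.181 ff 50.6
pan rim [602.8 334.3 182.1 160.8   1.1]
bar 154 [ 500.4 -192.6  115.4   94.2]
red 149 [ 582.6 -431.1  109.    91.1] [ 582.9 -431.    17.9  109.     1.5]
yellow 151 [ 468.3 -396.6  109.4   97.1] [ 468.3 -397.6   17.5  109.4    6.8]
t 55.0 pos [4.002e-01 3.000e-04 2.998e-01] F [0.6 0.2 0.3] open 0.599 ff 0.0
```

View pics/t6.png

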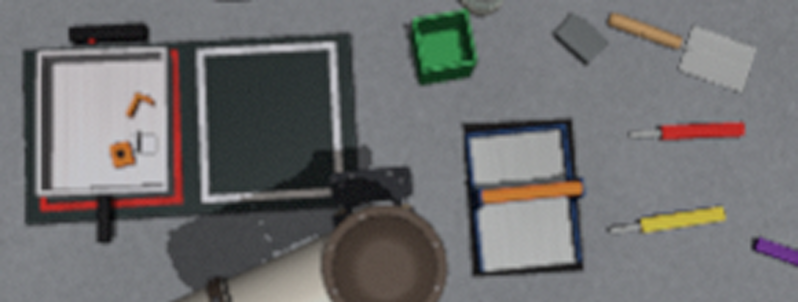

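The pan with all its parts is in the red outline, about 5 mm off, and the tray is centred on the mat. For the tools, I'll cross-check the pot from the scene view and plan the insertion poses.

```bash
cat > tool.py <<'E'
from meas import *
def down(a): return [180,0,a]
def ins(h,flip):
    z=np.array([*d2(h),0]); x=np.array([0,0,-1.])*flip; y=np.cross(z,x)
    return R.from_matrix(np.c_[x,y,z]).as_euler('xyz',degrees=True), z
E
python3 - <<'E'
from tool import *
f=env.grab_frame("scene")
c=np.array([[252,452],[325,432],[360,465],[285,497]])/3.3+[200,80]
P=onz(f,c,.09); print(P.round(4),P.mean(0))
pot=np.array([.69,-.092])
for fl in (1,-1):
  for h in (0,-15,-30,-45,-60,-75):
    o,z=ins(h,fl)
    r=[env.inverse_kinematics([*(pot+.006*z[:2]),zz],o) for zz in (.3,.165)]
    print(fl,h,[None if q is None else np.round(q).astype(int).tolist() for q in r])
for (x,y,a) in ((.5826,-.4311,91.2),(.4683,-.3966,97.1)):
  for fl in (1,-1):
    g=np.array([x,y])-.038*d2(a); y_=a if fl==1 else a-180
    print(fl,g,[np.round(q).astype(int).tolist() if q is not None else None for q in (env.inverse_kinematics([*g,zz],down(y_)) for zz in (.003,.3))])
E
```

```text
[[ 0.6669 -0.1316  0.09  ]
 [ 0.6606 -0.0654  0.09  ]
 [ 0.7123 -0.0498  0.09  ]
 [ 0.7315 -0.1197  0.09  ]] [ 0.69281988 -0.09160765  0.09      ]
1 0 [[-32, 20, -31, -142, -58, 67], [-33, 40, -36, -146, -78, 82]]
1 -15 [[-25, 21, -42, -169, -63, 85], [-25, 41, -46, -170, -86, 89]]
1 -30 [None, None]
1 -45 [None, None]
1 -60 [[13, 30, -41, 106, -85, 108], [12, 43, -43, 108, -89, 94]]
1 -75 [[19, 35, -31, 87, -92, 114], [19, 46, -33, 86, -91, 101]]
-1 0 [[-32, 20, -31, -142, -58, -113], [-33, 40, -36, -146, -78, -98]]
-1 -15 [[-25, 21, -42, -169, -63, -95], [-25, 41, -46, -170, -86, -91]]
-1 -30 [None, None]
-1 -45 [None, None]
-1 -60 [[13, 30, -41, 106, -85, -72], [12, 43, -43, 108, -89, -86]]
-1 -75 [[19, 35, -31, 87, -92, -66], [19, 46, -33, 86, -91, -79]]
1 [ 0.58339581 -0.46909167] [[-26, 44, 7, 0, -53, -152], [-26, 33, 30, 0, -86, -152]]
-1 [ 0.58339581 -0.46909167] [[-26, 44, 7, 0, -53, 28], [-26, 33, 30, 0, -86, 28]]
1 [ 0.47299686 -0.43430861] [[-28, 36, -11, 0, -43, -145], [-28, 22, 11, 0, -79, -145]]
-1 [ 0.47299686 -0.43430861] [[-28, 36, -11, 0, -43, 35], [-28, 22, 11, 0, -79, 35]]<sys>:0: UserWarning: Gimbal lock detected. Setting third angle to zero since it is not possible to uniquely determine all angles.
```

```bash
cat >> tool.py <<'E'
def pick_place(x,y,a,off,zrel,h=-75):
    g=np.array([x,y])-.038*d2(a); env.gripper_to(.5,40)
    env.goto([*g,.2],down(a-180))
    env.move_straight([*g,.003],rate=.1,force_limit=8); st()
    env.gripper_to(0,40); st()
    if env.read_state()["opening"]<.12: print("MISS"); return
    env.move_straight([*g,.3],rate=.15)
    o,z=ins(h,-1); p=np.array([.691,-.092])+.006*z[:2]+off
    env.goto([*p,.32],o); f=env.grab_frame("scene"); save(f,"ins%d.png"%(x*1000),(200,80,440,260),3.3); st()
    print("stopped",env.move_straight([*p,zrel],rate=.1,force_limit=6)); st()
    env.gripper_to(.5); env.dwell(.5); print("t")
    env.move_straight([*p,.32],rate=.15)
E
python3 -W ignore - <<'E'
from tool import *
pick_place(.5826,-.4311,91.2,np.array([.008,-.008]),.16)
f=env.grab_frame("scene"); save(f,"s7.png",(200,80,440,260),3.3)
a=cv2.imread("pics/ins582.png"); b=cv2.imread("pics/s7.png"); cv2.imwrite("pics/c7.png",cv2.resize(np.hstack([a,b]),(800,300)))
E
```

```text
t 59.7 pos [ 0.5838 -0.4693  0.0038] F [-0.4 -0.2 -0.4] open 0.498 ff 0.0
t 60.3 pos [ 0.5834 -0.4691  0.003 ] F [-0.2 -0.1 -0.3] open 0.200 ff 40.0
t 63.9 pos [ 0.7006 -0.1072  0.3207] F [ 0.7 -0.6 -0.6] open 0.206 ff 40.0
stopped False
t 65.7 pos [ 0.7006 -0.1058  0.1607] F [0.1 0.2 0.3] open 0.202 ff 40.0
t
```

View pics/c7.png

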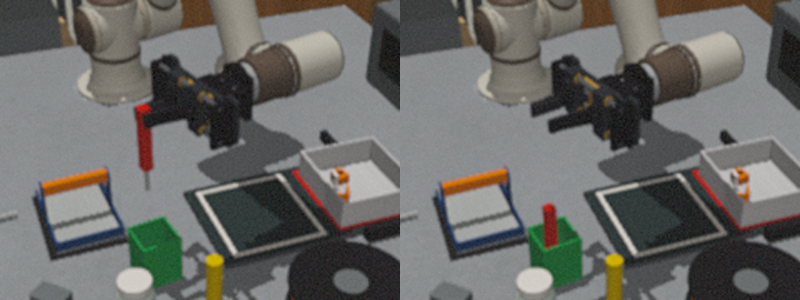

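The red tool stands in the pot at (550,225). I'll re-measure yellow and where the red tool's top leans.

Run:
```python
from tool import *
env.goto([.45,-.0,.32],[180,0,94-180])
f=env.grab_frame("top"); H,S,V=masks(f)
m=roi(f,(H>=22)&(H<=35)&(S>120)&(V>80),400,198,460,250); print("yellow",m.sum(),axis(f,m,.015))
m=roi(f,((H<8)|(H>172))&(S>120)&(V>60),320,130,365,180); v,u=np.nonzero(m); print(m.sum(),axis(f,m,.15))
save(f,"t8.png",(315,125,475,245),4); st()
```

```text
yellow 150 [ 468.3 -396.9  109.4   97.1]
60 [689.8 -97.4  42.7 164.7]
t 69.6 pos [ 4.499e-01 -3.000e-04  3.189e-01] F [ 0.1  0.5 -1.4] open 0.501 ff 0.0
```

View pics/t8.png

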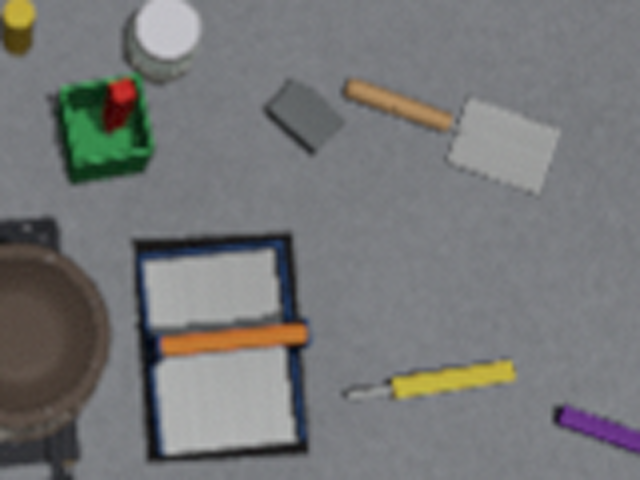

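The red tool leans to the pot's far right corner (120,100), so the near left is free. Yellow lies at (455,378), well apart from purple at (600,430).

```bash
python3 -W ignore - <<'E'
from tool import *
pick_place(.4683,-.3969,97.1,np.array([-.008,.012]),.178)
f=env.grab_frame("scene"); save(f,"s9.png",(200,80,440,260),1.65)
env.goto([.40,-.0,.32],[180,0,94-180])
f=env.grab_frame("top"); save(f,"t9.png",(180,130,420,250),1.65); H,S,V=masks(f)
print("pan rim",rect(f,roi(f,(V>120)&(S<70),185,150,243,214),.067))
m=roi(f,(H>5)&(H<18)&(S>150)&(V>120),345,195,395,216); print("bar",m.sum(),axis(f,m,.094)); st()
a=cv2.imread("pics/s9.png"); b=cv2.imread("pics/t9.png"); h=max(a.shape[0],b.shape[0])
P=lambda i: cv2.copyMakeBorder(i,0,h-i.shape[0],0,0,0)
cv2.imwrite("pics/c9.png",np.hstack([P(a),P(b)]))
E
```

```text
t 73.6 pos [ 0.4733 -0.4348  0.0036] F [ 0.3 -0.4 -0.2] open 0.499 ff 0.0
t 74.2 pos [ 0.473  -0.4346  0.0031] F [0.  0.3 0.3] open 0.202 ff 40.0
t 77.9 pos [ 0.6844 -0.0872  0.3206] F [-0.2 -0.9 -0.9] open 0.201 ff 40.0
stopped False
t 79.5 pos [ 0.6847 -0.0858  0.1787] F [-0.5  0.6 -0.9] open 0.207 ff 40.0
t
pan rim [602.9 334.4 182.  160.8   1. ]
bar 155 [ 500.3 -192.2  115.5   94.3]
t 83.3 pos [ 4.000e-01 -2.000e-04  3.189e-01] F [-0.7 -0.5 -0.8] open 0.505 ff 0.0
```

View pics/c9.png

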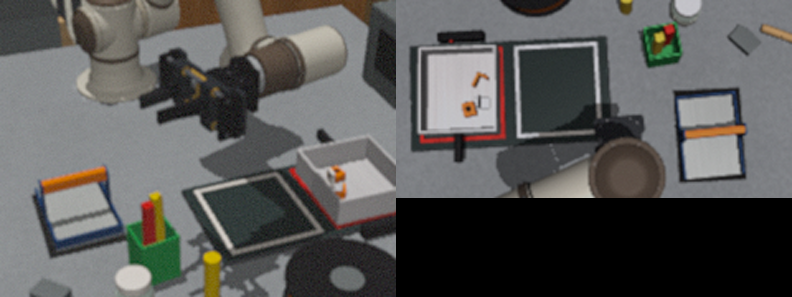

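Both tools stand in the pot, at (150,222) and (157,215). Yellow looks slightly taller, so I'll triangulate the tool tops before handing in.

Run:
```python
from meas import *
T=env.grab_frame("top"); C=env.grab_frame("scene")
for n,cond in (("red",lambda H,S,V:((H<8)|(H>172))&(S>120)&(V>60)),("yellow",lambda H,S,V:(H>=20)&(H<=35)&(S>120)&(V>60))):
    H,S,V=masks(T); m=roi(T,cond(H,S,V),325,138,362,178); v,u=np.nonzero(m); k=v<=v.min()+3; a=[u[k].mean(),v[k].mean()]
    H,S,V=masks(C); m=roi(C,cond(H,S,V),275,185,315,245); v,u=np.nonzero(m); k=v<=v.min()+5; b=[u[k].mean(),v[k].mean()]
    o1,e1=ray(T,[a]); o2,e2=ray(C,[b]); s=np.linalg.lstsq(np.c_[e1[0],-e2[0]],o2-o1,rcond=None)[0]
    print(n,a,b,(o1+s[0]*e1[0]).round(3),(o2+s[1]*e2[0]).round(3))
```

```text
red [np.float64(345.0), np.float64(146.7826086956522)] [np.float64(289.0), np.float64(204.76315789473685)] [ 0.701 -0.099  0.15 ] [ 0.7   -0.101  0.15 ]
yellow [np.float64(348.0), np.float64(145.0)] [np.float64(294.27777777777777), np.float64(199.52777777777777)] [ 0.701 -0.107  0.17 ] [ 0.706 -0.087  0.169]
```

Run:
```python
from meas import *
T=env.grab_frame("top"); C=env.grab_frame("scene")
f=lambda F:(lambda H,S,V:(H>=20)&(H<=35)&(S>130)&(V>110))(*masks(F))
m=roi(T,f(T),325,138,362,178).astype(np.uint8); n,l,s,c=cv2.connectedComponentsWithStats(m); print(s[1:],c[1:])
for a in ([339,151],[338.5,149],[339,153]):
    o1,e1=ray(T,[a]); o2,e2=ray(C,[[294.3,199.5]]); q=np.linalg.lstsq(np.c_[e1[0],-e2[0]],o2-o1,rcond=None)[0]
    print(a,(o1+q[0]*e1[0]).round(3),(o2+q[1]*e2[0]).round(3))
save(T,"t10.png",(320,130,370,180),8); save(C,"s10.png",(270,180,320,260),7)
x,y=cv2.imread("pics/t10.png"),cv2.imread("pics/s10.png"); h=560
cv2.imwrite("pics/c10.png",np.hstack([cv2.copyMakeBorder(x,0,160,0,0,0),y]))
```

```text
[[337 150   6   7  35]] [[339.57142857 152.94285714]]
[339, 151] [ 0.686 -0.079  0.153] [ 0.686 -0.082  0.153]
[338.5, 149] [ 0.692 -0.077  0.157] [ 0.69  -0.083  0.157]
[339, 153] [ 0.681 -0.079  0.149] [ 0.68  -0.081  0.149]
```

View pics/c10.png

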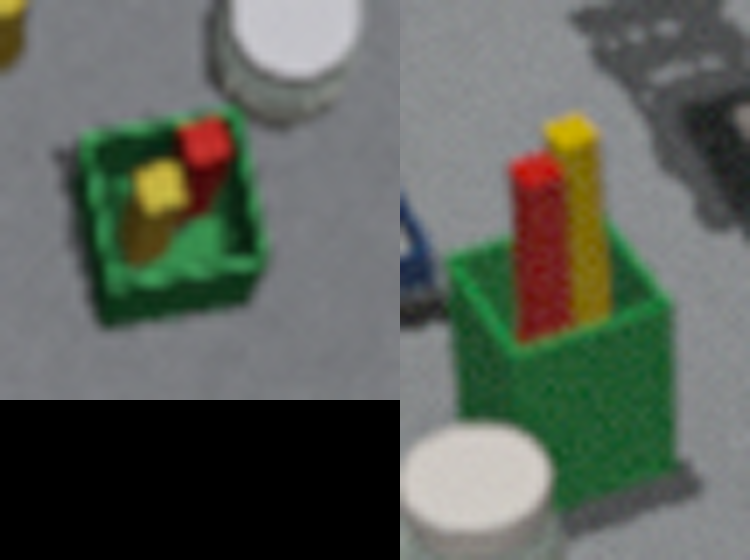

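Both tools stand tip down at full depth, with the red top at (205,140), the yellow top at (160,185), and heights of about 150 mm. I'll hand in.

```bash
python3 -c "
from workcell import env
print(env.close_job())"
```

```text
the job is handed in; nothing more can be done
None
```

I handed the job in at about 84 s of the 208 s; the call returned no verdict, so what follows is from my last pictures: all visible parts are in the pan, which stands about 5 mm off the red outline's centre and square to it, the tray is flat and centred on its mat, and the red and yellow tools stand tip down in the pot (no blue one was there).

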